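# Fit the igniter cells and hold the griddle's key turned

### The job

Get the griddle's ignition box ready and spark it: first drop the two battery cells, one into each of the box's two round bores, button end up and right down. Then take the key from its wooden stand, push it fully home through the sticky pins of the box's lock, turn it a quarter turn clockwise (seen from above) as far as the stop, and finish while still gripping the key and holding it turned, since the lock springs back if let go. Leave the other kitchen things where they stand.

Things in the scene. Friction and masses are not known exactly. Their poses are not given: they have to be found in the camera images.
- igniter: Ignition box, fixed to the counter: a plain aluminium block 110 (its x) by 180 (its y) by 60 mm high, with two round bores in its top at its -y end and a square steel lock plate at its +y end. Origin: centre of its underside; z up.
- bore_a (a point): Centre of the mouth of one bore, in the box's top face (60 mm above the counter), 30 mm to +x and 50 mm to -y of the box's centre. The bore is 16.5 mm wide with a 2 mm chamfer, upright, 36 mm deep with a flat floor. Axes as the box's.
- bore_b (a point): Centre of the mouth of the other, equal bore, 30 mm to -x and 50 mm to -y of the box's centre. Either cell fits either bore; a cell fully down stands 14.5 mm proud.
- keyhole (a point): Centre of the keyhole in the top of the lock plate, 68 mm above the counter, 45 mm to +y of the box's centre; axes as the box's. The plate is 60 by 60 by 8 mm, on the box's top; its slot is 19.5 mm along the box's x, 7.5 mm along y, chamfered 1.5 mm. Under it, two opposed sprung, sticky pins resist the key over the last 17 mm of its way with some 8 to 18 N.
- lock_plug (a joint): Turn of the plug under the lock plate, rad: 0 at rest, its slot in line with the plate's; grows clockwise seen from above to the stop at 1.5. A spring turns it back (0.03 N m at 0, 0.12 N m at the stop). The key has about 0.1 rad of play and turns only when home (shoulder at most 4 mm above the plate); once turned, the plate keeps it in.
- key: Loose key, 35 g, upright in the stand, 62 mm long. Origin: middle of the blade's tip; z up towards the bow, x along its width. From the tip: 3 mm nose 15 (x) by 4 (y) mm, blade 18 (x) by 6 (y) mm up to 20 mm, round neck 6 mm thick up to 32 mm, then the bow, a flat grey plastic grip 32 (x) by 10 (y) by 30 (z) mm. A half turn about z fits the same.
- key_shoulder (a point): On the key's axis at the underside of the bow, 32 mm above the tip. Fully home, it rests on the top of the lock plate (or, in the stand, on the stand's top).
- key_stand: Fixed dark wooden stand, 60 (x) by 70 (y) by 40 mm high, with a slot 20.5 (x) by 8.5 (y) mm, 34 mm deep, at its middle, in which the key stands with its shoulder on the top. Origin: centre of its underside.
- coaster: Fixed round light-wood coaster, 100 mm across, 8 mm thick, on which the two cells stand about 50 mm apart. Origin: centre of its underside.
- cell_a: Loose battery cell, upright: a cylinder 14.5 mm across, 50.5 mm tall with its 1.5 mm high button at the top, 24 g, grey with a steel top end. Origin: centre of its underside; z up towards the button.
- cell_b: The other, equal battery cell.
- salt_cellar: Bystander: round white plastic salt cellar with a flip lid, 70 mm across, 58 mm high. Origin: centre of its underside.
- glass_cup: Bystander: glass cup, 72 mm across, 85 mm high. Origin: centre of its underside.
- turner: Bystander: green silicone turner, 280 mm long, lying flat along its x. Origin: under its middle.
- griddle: Bystander: square aluminium griddle, 260 by 260 by 24 mm, with a bar handle at its +y and -y sides. Origin: centre of its underside.
- pepper_mill: Bystander: dark wooden pepper mill, 52 mm across, 120 mm high. Origin: centre of its underside.
- spice_jar: Bystander: spice jar, 48 mm across, 85 mm high. Origin: centre of its underside.
Things that resemble listed ones, but are neither listed nor needed, are in the scene too. Of the things that look like the igniter, the largest one is meant.

How it is judged:
By the outcome, as a careful person would: the job done as asked, in the order asked, and still so for the second after the job is handed in, while the arm keeps its last pose, push and grip.
It also fails if it takes over 72 s, if anything falls off the work surface, if the arm or the gripper's body presses on something with over 40 N, if the wrist force passes 120 N, or if a joint passes its speed limit or range.

### The arm

A 6-joint arm with a two-finger parallel gripper is mounted at the origin on the work surface. World frame = base frame: x ahead of the robot, y to its left, z up, the work surface at z = 0. Lengths are in mm, angles in rad, forces in N, time in s.
With the tool pointing down it reaches from about 275 to 725 mm from the base axis. Payload 15.9 kg.
Tool frame: the origin (TCP) lies at the very end of the fingers, on their centre line; the grasp point (between the pads) lies 19 mm behind it (hold_point_z is the distance from the TCP to the grasp point, in mm); z points along the fingers, y is the line along which they close (so a half turn about z gives the same grasp; the last joint's range is limited). The gripper opens to 85 mm and grips with 20 to 120 N. Pads are 22 mm wide; open, the fingers measure 114 mm over their backs; the gripper's body (76 mm by 85 mm) begins 54 mm behind the grasp point. The pads swing forward as they close: fully open they stand 13 mm farther back than shut.
Start: joints at [1.144, 0.213, -0.034, 1.323, 0, 1.571], TCP at [206.972, 455.135, 231.306] pointing down, gripper open.
Joint ranges: [-2.98, 2.98], [-0.74, 1.72], [-1.14, 1.35], [-2.1, 2.04], [-1.57, 1.44], [-3.14, 3.14]. Speed limits (rad/s): [1.89, 1.89, 2.39, 2.57, 3.14, 3.14].

### API

Orientations are given as a unit quaternion [w, x, y, z].
In Python, from station import * gives the robot as it stands.
- The arm moves only by the tool step_arm, never from a script. Its argument "steps" is a list of rows, each a list of 5 numbers: the closure, from -1 (fully open) to 1 (shut), then the shift along the tool's x, y, z each as a share of 50 mm, from -1 to 1, then the turn about the tool's z as a share of 180 degrees, from -1 to 1. In form: [[hand, dx, dy, dz, yaw], ...]. A call has 1 to 10 rows; each row shifts and turns the commanded pose from where the row before left it, along the tool's axes as they then stand; what a row does not reach is not made up. A row lasts 1/8 s, in which the tool goes at most 62.5 mm and 10.7 degrees, less where a joint would pass 70% of its speed; a pose out of reach is approached as far as the arm can. A call with a number of a shift or a turn outside -1 to 1 is refused whole. A call with a gripper value outside its range is refused whole. The fingers move at their own pace and stop on an object; "grip_force" is the grip in N (left out, the last holds). Time passes only in rows, so rows that do not move let the fingers close. It gives the time, the measured TCP pose, the force, the opening and the grip force at its end, in the units of the state.
- observe(): the state, without advancing time (a new reading comes with each control period).
- snapshot(name): name is "side" or "top"; returns a dict with "pixels" (480x640x3 uint8, red, green, blue), "range_z" (480x640 float32, mm along the optical axis (not along the pixel's ray), 0 where there is no reading), "camera_matrix" (3x3 intrinsics, pixels), "rvec" (rotation vector, rad) and "tvec" (3), from world to camera coordinates, as OpenCV has them. Camera axes: x right, y down, z forward; pixel columns grow to the right and rows downward; lengths in mm; the calibration is good to about 2 mm. A picture is of the moment at which its call begins.
- finish_job(): hands the job in; it is judged then, once.
The state is a dict: "clock": time; "joints": joint angles; "joint_velocities": joint speeds; "joint_torque": joint torques, N m; "tool_pos": TCP position; "tcp_rot": TCP orientation; "wrist_force": force on the tool from outside, world axes, zero at the start; "moment": the same for the moment, N m; "finger_gap": opening from 0.0 (shut) to 1.0 (fully open); "finger_force": force on a finger pad.
Only numpy, scipy, OpenCV 4.12 (cv2) and the standard library are available. Lean on these libraries where they do the work, as an engineer would, in place of code of your own. Each camera call takes 0.05 s, during which the arm holds its last target. There are 200 camera calls.

## Working session

There is one attempt and no reset: what is moved stays moved. The work goes in short steps, Python scripts to look and compute and a tool call to move; the robot and the scene stay as the last step left them, time stands still between calls to the robot, and variables do not carry over. Pictures are saved under pics/ and viewed, at most 10 in all, crops included, and the job is handed in when it is done.

Besides the shell and the picture viewer there is one more tool, called after "Request:" by a JSON object that holds its "method" and its "body". step_arm: Moves the arm, as the interface text tells. Its arguments: {"type":"object","properties":{"steps":{"type":"array"},"grip_force":{"type":"number"}},"required":["steps"]}

```bash
mkdir -p pics; python3 - <<'E'
from station import *
import cv2,numpy as np
for n in("top","side"):
    s=snapshot(n); cv2.imwrite(f"pics/{n}0.png",s["pixels"][:,:,::-1]); np.savez(f"{n}0.npz",**s)
    R=cv2.Rodrigues(np.array(s["rvec"],float))[0]; print(n,s["camera_matrix"],(-R.T@np.array(s["tvec"]).reshape(3)),R.round(3))
print(observe())
E
```

```text
top [[504.81293688   0.         310.05792409]
 [  0.         504.81293688 250.28256302]
 [  0.           0.           1.        ]] [ 320.36386524  136.19014251 1538.45199292] [[ 0.027 -1.     0.014]
 [-0.991 -0.029 -0.133]
 [ 0.133 -0.01  -0.991]]
side [[514.40164054   0.         316.31762343]
 [  0.         514.40164054 244.12718482]
 [  0.           0.           1.        ]] [  77.03209465 -997.4819948   914.73725374] [[ 0.933 -0.36  -0.017]
 [-0.221 -0.534 -0.816]
 [ 0.285  0.765 -0.578]]
{'clock': 0.1, 'joints': array([ 1.14400339e+00,  2.13313915e-01, -3.49373487e-02,  1.32349623e+00,
        1.11231421e-05,  1.57080438e+00]), 'joint_velocities': array([ 0.00208303,  0.00032678,  0.00149939, -0.00021056, -0.00096431,
        0.00100396]), 'joint_torque': array([ 7.53699314e-04, -6.87253332e+01,  4.87805271e+01,  1.23127538e-02,
        1.29484292e-04,  1.28173781e-05]), 'tool_pos': array([206.85771131, 454.89565355, 230.88557799]), 'tcp_rot': array([-1.06153132e-04,  2.11784458e-01,  9.77316283e-01, -4.63619703e-04]), 'wrist_force': array([-1.02175933,  0.2524344 ,  0.12547776]), 'moment': array([-5.70450156e-05,  1.88998713e-02,  5.13512567e-03]), 'finger_force': 0.0, 'finger_gap': 0.9975931301831629}
```

View pics/top0.png

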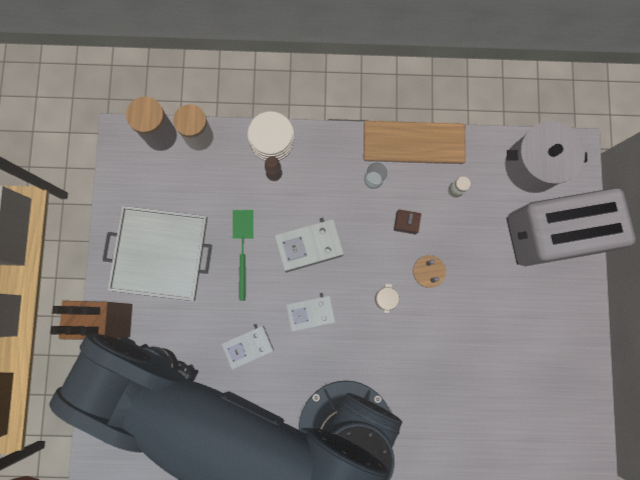

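View pics/side0.png

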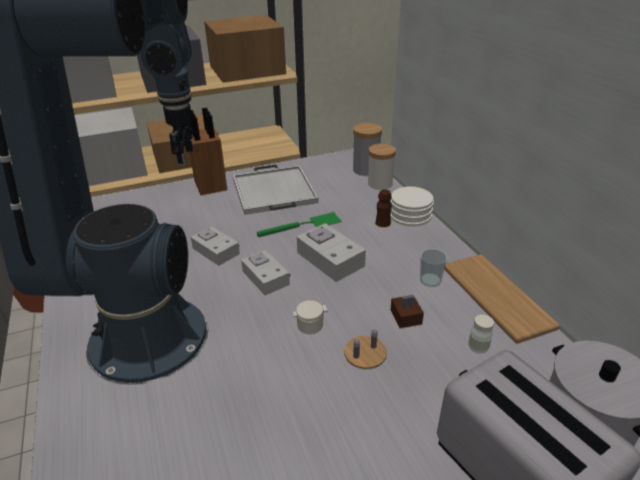

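The three boxes that look like the igniter are at top (309,245), (311,313) and (247,347), and side (330,248), (265,270) and (215,243). The one at top (309,245) is clearly the largest. I'll confirm that in one enlarged crop.

```bash
cat > h.py <<'E'
import cv2,numpy as np
def load(n): return dict(np.load(n+".npz"))
def cam(s):
    R=cv2.Rodrigues(np.array(s["rvec"],float))[0]; return R,np.array(s["tvec"],float).reshape(3),s["camera_matrix"]
def pix2z(s,uv,z):
    R,t,K=cam(s); uv=np.atleast_2d(uv).astype(float)
    d=(np.c_[uv,np.ones(len(uv))]@np.linalg.inv(K).T)@R; c=-R.T@t
    return c+d*((z-c[2])/d[:,2])[:,None]
def proj(s,P):
    return cv2.projectPoints(np.atleast_2d(P).astype(float),np.array(s["rvec"],float),np.array(s["tvec"],float),s["camera_matrix"],None)[0][:,0]
def crop(s,x0,y0,w,h,k): return cv2.resize(s["pixels"][y0:y0+h,x0:x0+w,::-1],None,fx=k,fy=k,interpolation=cv2.INTER_CUBIC)
E
python3 - <<'E'
from h import *
t,s=load("top0"),load("side0")
a=np.hstack([crop(t,268,210,84,70,4),crop(t,386,200,84,70,4)]) 
b=np.hstack([crop(s,290,215,84,70,4),crop(s,340,290,84,75,4)[:280]])
cv2.imwrite("pics/c1.png",np.vstack([a,b]))
# z from depth of box tops
R,tt,K=cam(t)
for (u,v) in [(309,245),(311,313),(247,347),(408,221),(429,271),(306,258)]:
    d=float(t["range_z"][v,u]); p=R.T@(d*np.linalg.inv(K)@[u,v,1]-tt); print((u,v),p.round(1))
E
```

```text
(309, 245) [534.  125.2  64. ]
(311, 313) [335.2 113.6  47.5]
(247, 347) [232.2 296.7  46.8]
(408, 221) [ 615.6 -168.4   59.9]
(429, 271) [ 473.  -244.5    4.3]
(306, 258) [494.8 132.9  66.7]
```

View pics/c1.png

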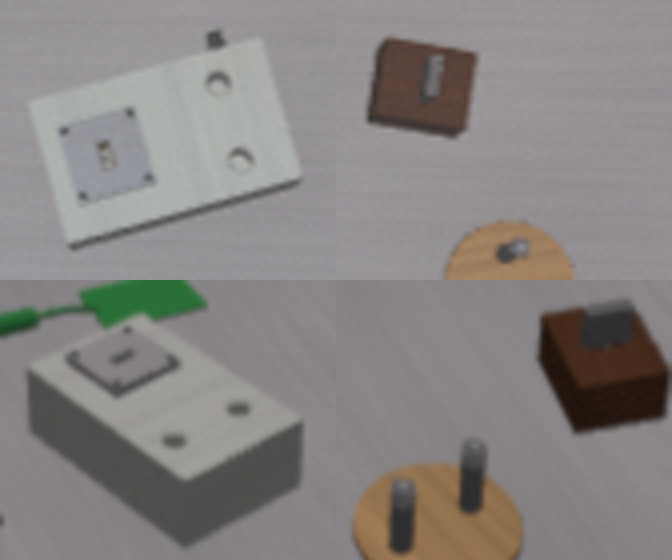

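The crop confirms it: the box at top (309,245) is the largest, with its top at about 60 mm. Its lock plate is at (294,248) and its bores at (322,230) and (328,250). The key stand is at (408,221), and the coaster at (429,271) carries two cells.

```bash
python3 - <<'E'
from h import *
k=8
def up(s,x0,y0,w,h): return cv2.resize(s["pixels"][y0:y0+h,x0:x0+w],None,fx=k,fy=k,interpolation=cv2.INTER_CUBIC)
def full(c,x0,y0): return (np.asarray(c,float).reshape(-1,2)+.5)/k-.5+[x0,y0]
def big(m):
    cs=cv2.findContours(m.astype(np.uint8),0,1)[0]; return max(cs,key=cv2.contourArea)
t,s=load("top0"),load("side0")
def rect(s,c,z):
    P=pix2z(s,c,z)[:,:2].astype(np.float32); r=cv2.minAreaRect(P); return [np.round(x,2) for x in r], cv2.boxPoints(r).round(1).tolist()
for nm,sv,b in (("top",t,(268,210,84,70)),("side",s,(290,215,84,70))):
    im=up(sv,*b); g=im[:,:,1].astype(int); 
    print(nm,"G percentiles",np.percentile(g,[5,25,50,75,95]), "R-G box", im[g.shape[0]//2-40,g.shape[1]//2])
    f=cv2.GaussianBlur(im,(9,9),0).astype(int); gr=f[:,:,1]-f[:,:,0]
    th,m=cv2.threshold(f[:,:,1].astype(np.uint8),0,255,cv2.THRESH_OTSU)
    c=full(big(m>0),*b[:2]); print(" otsu",th,rect(sv,c,60))
    np.save(nm+"_boxc.npy",c)
    # plate/bores: dark blobs inside
    hull=cv2.convexHull(big(m>0)); mk=np.zeros(m.shape,np.uint8); cv2.drawContours(mk,[hull],-1,1,-1)
    cs=cv2.findContours(((m==0)&(mk>0)).astype(np.uint8),0,1)[0]
    for q in cs:
        if cv2.contourArea(q)>300:
            M=cv2.moments(q); ce=full([M["m10"]/M["m00"],M["m01"]/M["m00"]],*b[:2]); print("  blob",cv2.contourArea(q)/64,ce.round(1),pix2z(sv,ce,60).round(1))
# stand & key, cells
for nm,sv,b in (("top",t,(386,200,60,45)),("side",s,(380,285,55,45))):
    im=cv2.GaussianBlur(up(sv,*b),(9,9),0); hsv=cv2.cvtColor(im,cv2.COLOR_RGB2HSV); 
    print(nm,"stand/key");dark=im.max(2)<125
    hull=cv2.convexHull(big(dark)); mk=np.zeros(dark.shape,np.uint8); cv2.drawContours(mk,[hull],-1,1,-1)
    key=(hsv[:,:,1]<70)&(cv2.erode(mk,np.ones((9,9)))>0)
    c=full(big(key),*b[:2]); print(" key area",cv2.contourArea(c.astype(np.float32)),c.min(0),c.max(0)); print(rect(sv,c,70)); np.save(nm+"_keyc.npy",c)
E
```

```text
top G percentiles [142. 147. 150. 172. 177.] R-G box [174 178 175]
 otsu 160.0 ([array([537.43, 126.47]), array([110.21, 181.71]), np.float64(17.74)], [[457.29998779296875, 196.1999969482422], [512.5999755859375, 23.100000381469727], [617.5999755859375, 56.70000076293945], [562.2000122070312, 229.8000030517578]])
  blob 19.8671875 [[328.  248.2]] [[526.6  68.7  60. ]]
  blob 413.2734375 [[294.3 248.5]] [[522.8 168.4  60. ]]
  blob 26.3046875 [[322.1 229.3]] [[582.7  87.5  60. ]]
side G percentiles [ 78. 111. 131. 134. 156.] R-G box [156 155 151]
 otsu 109.0 ([array([533.42, 107.71]), array([340.99, 262.11]), np.float64(67.32)], [[346.79998779296875, 0.8999999761581421], [588.5999755859375, -100.0999984741211], [720.0999755859375, 214.5], [478.29998779296875, 315.6000061035156]])
  blob 10.140625 [[333.1 254.8]] [[522.6  67.7  60. ]]
  blob 9.15625 [[349.2 246.8]] [[579.9  85.6  60. ]]
  blob 1114.828125 [[331. 262.]] [[504.5  39.3  60. ]]
  blob 73.1640625 [[319.9 238.5]] [[518.1 156.5  60. ]]
  blob 13.671875 [[320.2 233.8]] [[527.6 178.8  60. ]]
  blob 20.8359375 [[334.7 222.3]] [[591.4 220.   60. ]]
  blob 89.671875 [[300.8 224. ]] [[492.5 251.1  60. ]]
top stand/key
 key area 93.171875 [393.5625 209.4375] [420.3125 233.8125]
([array([ 611.82, -162.83]), array([73.12, 65.13]), np.float64(81.46)], [[574.2000122070312, -194.1999969482422], [638.5999755859375, -203.8000030517578], [649.5, -131.5], [585.0999755859375, -121.80000305175781]])
side stand/key
 key area 863.96875 [389.6875 294.4375] [423.5625 328.1875]
([array([ 593.43, -218.53]), array([106.37,  75.17]), np.float64(81.45)], [[548.2999877929688, -265.5], [622.7000122070312, -276.70001220703125], [638.5, -171.5], [564.2000122070312, -160.3000030517578]])
```

```bash
python3 - <<'E'
from h import *
t,s=load("top0"),load("side0")
a=np.hstack([crop(t,392,204,33,33,12)[:396,:396],crop(t,411,250,37,33,12)[:396,:400]])
b=np.hstack([crop(s,388,288,40,25,10)[:200,:396],crop(s,343,328,45,20,10)[:200,:400]])
print(a.shape,b.shape); cv2.imwrite("pics/c2.png",np.vstack([a[:, :796],b[:, :796]]))
E
```

```text
(396, 796, 3) (200, 796, 3)
```

View pics/c2.png

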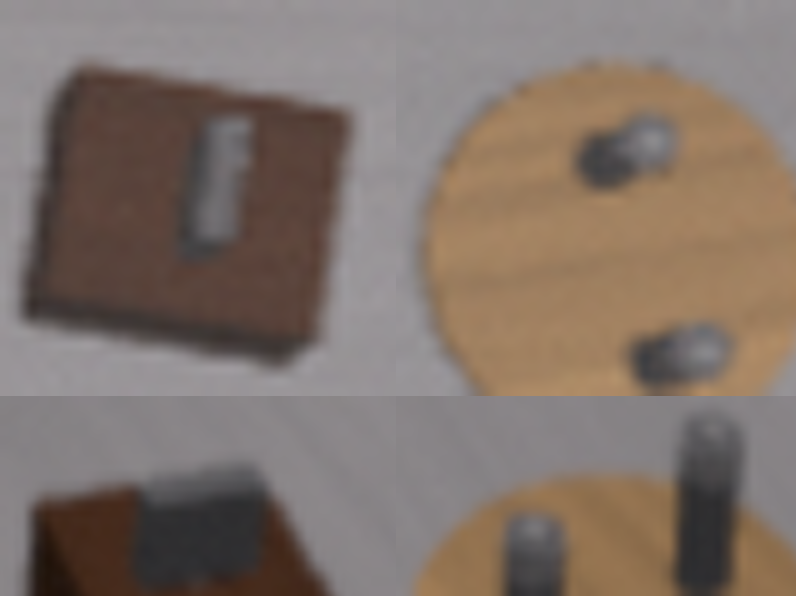

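```bash
python3 - <<'E'
from h import *
t,s=load("top0"),load("side0")
def c2(u,v,k,ox,oy): return [(u+.5)/k-.5+ox,(v+.5)/k-.5+oy]
P=lambda *a: pix2z(*a)[0].round(1)
print("key top-view z70",P(t,c2(224,180,12,392,204),70), "ends",P(t,c2(231,119,12,392,204),70),P(t,c2(218,242,12,392,204),70))
# side: top face of bow corners approx in crop
q=[(140,490),(262,465),(268,487),(142,508)]
print("key side z70",P(s,c2(*np.mean(q,0)[:1],np.mean(q,0)[1]-396,10,388,288),70),[P(s,c2(u,v-396,10,388,288),70) for u,v in q])
print("stand corners",[P(t,c2(u,v,12,392,204),40) for u,v in((85,68),(350,108),(315,345),(35,300))])
for u,v in((653,140),(704,347)): print("cell top z58",P(t,c2(u-396,v,12,411,250),58))
for u,v in((712,427),(537,528)): print("cell side z58",P(s,c2(u-396,v-396,10,343,328),58))
# coaster & stand masks
k=8
def up(s,x0,y0,w,h): return cv2.GaussianBlur(cv2.resize(s["pixels"][y0:y0+h,x0:x0+w],None,fx=k,fy=k,interpolation=cv2.INTER_CUBIC),(9,9),0)
for nm,b,z in(("coaster",(400,245,60,52),8),("stand",(386,200,45,45),40)):
    im=up(t,*b); hsv=cv2.cvtColor(im,cv2.COLOR_RGB2HSV).astype(int)
    m=(im[:,:,0].astype(int)-im[:,:,2]>(40 if nm=="coaster" else 8))&((im[:,:,0]>60))
    c=max(cv2.findContours(m.astype(np.uint8),0,1)[0],key=cv2.contourArea).reshape(-1,2)
    c=(c+.5)/k-.5+np.array(b[:2]); W=pix2z(t,c,z)[:,:2].astype(np.float32)
    print(nm,cv2.minEnclosingCircle(W) if nm=="coaster" else cv2.minAreaRect(W))
    if nm=="coaster":
        low=(~m); mk=np.zeros(m.shape,np.uint8); cv2.fillPoly(mk,[cv2.convexHull(((c-b[:2]+.5)*k).astype(np.int32))],1)
        g=im.max(2); 
        for th in(110,120,130):
            mm=low&(cv2.erode(mk,np.ones((25,25)))>0)&(g>th)
            for q in cv2.findContours(mm.astype(np.uint8),0,1)[0]:
                if cv2.contourArea(q)>400: (x,y),r=cv2.minEnclosingCircle(q); M=cv2.moments(q); e=[(M["m10"]/M["m00"]+.5)/k-.5+b[0],(M["m01"]/M["m00"]+.5)/k-.5+b[1]]; print(th,cv2.contourArea(q)/64,e,P(t,e,58))
    else:
        sat=im[:,:,0].astype(int)-im[:,:,2]
        for th in(95,105,115):
            mm=(im.min(2)>th-10)&(np.indices(m.shape)[1]>k*18)&(np.indices(m.shape)[1]<k*30)&(np.indices(m.shape)[0]>k*11)&(np.indices(m.shape)[0]<k*26)
            q=max(cv2.findContours(mm.astype(np.uint8),0,1)[0],key=cv2.contourArea).reshape(-1,2); q=(q+.5)/k-.5+np.array(b[:2])
            print("key",th,cv2.minAreaRect(pix2z(t,q,70)[:,:2].astype(np.float32)))
E
```

```text
key top-view z70 [ 621.2 -172.9   70. ] ends [ 636.6 -174.6   70. ] [ 605.6 -171.4   70. ]
key side z70 [ 621.3 -175.8   70. ] [array([ 606.4, -170.7,   70. ]), array([ 638.9, -173.9,   70. ]), array([ 636.2, -181.7,   70. ]), array([ 603.7, -176.8,   70. ])]
stand corners [array([ 655.1, -143.9,   40. ]), array([ 646.8, -211.1,   40. ]), array([ 585.8, -202.2,   40. ]), array([ 595.2, -131.6,   40. ])]
cell top z58 [ 497.  -240.1   58. ]
cell top z58 [ 446.2 -252.4   58. ]
cell side z58 [ 497.9 -239.3   58. ]
cell side z58 [ 446.9 -253.2   58. ]
coaster ((472.5453186035156, -244.03570556640625), 49.421653747558594)
110 38.7734375 [434.27389767613676, 279.22016673383035] [ 443.8 -246.6   58. ]
110 40.1796875 [429.8432456737313, 262.141280219068] [ 494.1 -233.8   58. ]
120 9.875 [436.82258702531647, 278.6396360759494] [ 445.7 -254.2   58. ]
120 10.5859375 [432.3796586715867, 261.08288745387455] [ 497.4 -241.3   58. ]
stand ((618.9276123046875, -170.54501342773438), (77.09452056884766, 69.80989837646484), 81.6518783569336)
key 95 ((621.84716796875, -172.84799194335938), (10.633179664611816, 31.71124267578125), 81.42957305908203)
key 105 ((622.013671875, -173.1421661376953), (9.099510192871094, 30.001541137695312), 81.80866241455078)
key 115 ((622.2332763671875, -173.37232971191406), (6.553743362426758, 27.993680953979492), 82.0913314819336)
```

Request:
{"method": "step_arm", "body": {"steps": [[0,0,0,0,-0.047],[0,0,0,0,-0.047],[0,0,0,0,-0.047],[0,0,0,0,-0.047],[0,0,0,0,-0.047],[0,0,0,0,0]], "grip_force": 30}}

```text
clock: 0.85
tool_pos: [206.9, 455.0, 231.0]
tcp_rot: [-0.0, -0.155, 0.988, -0.0]
wrist_force: [0.8, 0.2, -0.4]
finger_gap: 0.497
finger_force: 0.0
```

```bash
cat > go.py <<'E'
import sys
from station import *
import numpy as np
from scipy.spatial.transform import Rotation as Ro
def st(*tgt):
    o=observe(); q=o["tcp_rot"]; R=Ro.from_quat(np.r_[q[1:],q[0]]).as_matrix()
    p=o["tool_pos"]; a=np.degrees(np.arctan2(R[1,1],R[0,1]))
    print("t%.2f"%o["clock"],"pos",p.round(1),"yawy %.1f"%a,"tilt",R[:,2].round(3),"F",o["wrist_force"].round(1),"gap %.3f ff %.1f"%(o["finger_gap"],o["finger_force"]),"j6 %.2f"%o["joints"][5])
    for T in tgt:
        print("to",T,"tool shares total",((R.T@(np.array(T,float)-p))/50).round(3))
if __name__=="__main__":
    st(*[eval(x) for x in sys.argv[1:]])
E
python3 go.py "(497.4,-239.7,100)"
```

```text
t0.85 pos [206.9 455.  231. ] yawy 107.8 tilt [-0.    -0.001 -1.   ] F [ 0.8  0.2 -0.4] gap 0.497 ff 0.0 j6 0.83
to (497.4, -239.7, 100) tool shares total [ -1.286 -15.003   2.627]
```

Request:
{"method": "step_arm", "body": {"steps": [[0,-0.064,-0.75,0,0],[0,-0.064,-0.75,0,0],[0,-0.064,-0.75,0,0],[0,-0.064,-0.75,0,0],[0,-0.064,-0.75,0,0],[0,-0.064,-0.75,0,0],[0,-0.064,-0.75,0,0],[0,-0.064,-0.75,0,0],[0,-0.064,-0.75,0,0],[0,-0.064,-0.75,0,0]]}}

```text
clock: 2.1
tool_pos: [352.6, 106.8, 231.3]
tcp_rot: [0.0, -0.153, 0.988, 0.0]
wrist_force: [0.4, 1.1, 0.0]
finger_gap: 0.503
finger_force: 0.0
```

Request:
{"method": "step_arm", "body": {"steps": [[0,-0.064,-0.75,0,0],[0,-0.064,-0.75,0,0],[0,-0.064,-0.75,0,0],[0,-0.064,-0.75,0,0],[0,-0.064,-0.75,0,0],[0,-0.064,-0.75,0,0],[0,-0.064,-0.75,0,0],[0,-0.064,-0.75,0.2,0],[0,0,0,1,0],[0,0,0,1,0]]}}

```text
clock: 3.35
tool_pos: [468.8, -170.3, 119.9]
tcp_rot: [0.0, -0.153, 0.988, -0.0]
wrist_force: [0.8, -0.2, -0.2]
finger_gap: 0.501
finger_force: 0.0
```

```bash
python3 go.py "(497.4,-239.7,30)"
```

```text
t3.35 pos [ 468.8 -170.3  119.9] yawy 107.6 tilt [ 0.001 -0.    -1.   ] F [ 0.8 -0.2 -0.2] gap 0.501 ff 0.0 j6 -0.65
to (497.4, -239.7, 30) tool shares total [-0.126 -1.496  1.799]
```

Request:
{"method": "step_arm", "body": {"steps": [[0,-0.063,-0.748,0,0],[0,-0.063,-0.748,0,0],[0,0,0,0.6,0],[0,0,0,0,0],[0,0,0,0,0]]}}

```text
clock: 3.98
tool_pos: [497.6, -238.8, 92.1]
tcp_rot: [0.0, -0.154, 0.988, -0.0]
wrist_force: [0.5, 1.2, 1.2]
finger_gap: 0.501
finger_force: 0.0
```

```bash
python3 go.py "(497.4,-239.7,30)"; python3 - <<'E'
from station import *
from h import *
for n,b in(("top",(400,235,60,60)),("side",(330,290,80,80))):
    s=snapshot(n); np.savez(n+"1.npz",**s)
    u=crop(s,*b,6)
    cv2.imwrite(f"pics/g1{n}.png",u)
a=cv2.imread("pics/g1top.png");b=cv2.imread("pics/g1side.png")[:360]
cv2.imwrite("pics/g1.png",np.hstack([a,b[:,:440]]))
E
```

```text
t3.98 pos [ 497.6 -238.8   92.1] yawy 107.8 tilt [ 0. -0. -1.] F [0.5 1.2 1.2] gap 0.501 ff 0.0 j6 -0.76
to (497.4, -239.7, 30) tool shares total [ 0.01  -0.016  1.241]
```

View pics/g1.png

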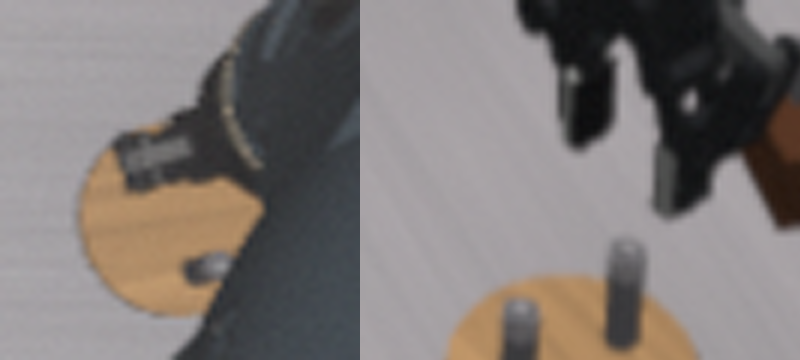

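The side view shows the open fingers straddling the far cell, with the tips near crop (585,145) and (675,210) and the cell top at (627,245). I'll descend and grip.

Request:
{"method": "step_arm", "body": {"steps": [[0,0,0,0.5,0],[0,0,0,0.5,0],[0,0,0,0.24,0],[0,0,0,0,0],[1,0,0,0,0],[1,0,0,0,0],[1,0,0,0,0],[1,0,0,0,0],[1,0,0,0,0]], "grip_force": 30}}

```text
clock: 5.2
tool_pos: [498.3, -239.3, 30.3]
tcp_rot: [0.001, -0.155, 0.988, -0.0]
wrist_force: [0.4, 1.0, 7.8]
finger_gap: 0.157
finger_force: 29.3
```

```bash
python3 go.py "(497.4,-239.7,30)"
```

```text
t5.20 pos [ 498.3 -239.3   30.3] yawy 107.8 tilt [ 0.002 -0.001 -1.   ] F [0.4 1.  7.8] gap 0.157 ff 29.3 j6 -0.76
to (497.4, -239.7, 30) tool shares total [ 0.019 -0.003  0.006]
```

Request:
{"method": "step_arm", "body": {"steps": [[1,0,0,-0.4,0],[1,0,0,-0.8,0],[1,0,0,-0.8,0],[1,0,0,0,0],[1,0,0,0,0]]}}

```text
clock: 5.82
tool_pos: [497.4, -238.9, 129.0]
tcp_rot: [-0.0, -0.155, 0.988, 0.0]
wrist_force: [0.2, 0.6, 0.2]
finger_gap: 0.159
finger_force: 29.3
```

```bash
python3 go.py "(581.2,87.4,130)"; python3 - <<'E'
from station import *
from h import *
s=snapshot("side"); np.savez("side2.npz",**s)
cv2.imwrite("pics/g2.png",crop(s,320,250,100,80,6))
E
```

```text
t5.83 pos [ 497.4 -238.9  129. ] yawy 107.8 tilt [-0.  0. -1.] F [0.2 0.6 0.2] gap 0.159 ff 29.3 j6 -0.76
to (581.2, 87.4, 130) tool shares total [-3.595  5.7   -0.02 ]
```

View pics/g2.png

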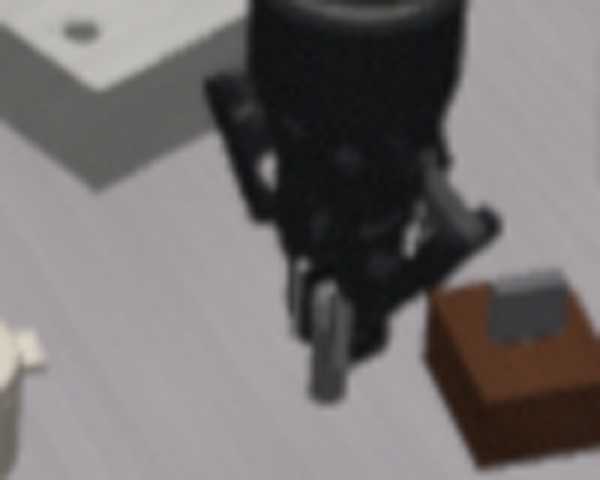

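The cell is held upright: its bottom is at crop (326,398) and its top near (330,288). I'll compare its axis with where the gripper says it should be.

```bash
python3 - <<'E'
from h import *
s=load("side2"); s0=load("side0")
# initial cell axis in side0: project the measured cell, and held
p=np.array([497.4,-238.9])
for z in (106.7,156): print("expected held axis crop px",z,(proj(s,[*p,z])[0]-[320,250]+.5)*6-.5)
print("scale px/mm x",(proj(s,[p[0]+10,p[1],107])[0]-proj(s,[*p,107])[0])*.6,(proj(s,[p[0],p[1]+10,107])[0]-proj(s,[*p,107])[0])*.6)
im=crop(s,320,250,100,80,6); 
for y in(375,385,390):
    print(y,im[y,290:365:4].mean(1).astype(int))
print([int(v) for v in im[385:415:3,326].mean(1)])
E
```

```text
expected held axis crop px 106.7 [331.79211524 393.49211426]
expected held axis crop px 156 [338.28781142 295.09252314]
scale px/mm x [ 2.37612116 -0.68745924] [-1.17532172 -1.68108836]
375 [162 163 163 159 143 109  73  58  56  58  58  58  60  74 105 138 156 162
 161]
385 [163 163 160 155 132  96  68  57  57  60  58  58  61  81 119 155 165 162
 161]
390 [163 163 160 153 129  94  67  56  56  58  57  58  63  84 122 156 167 165
 162]
[60, 59, 58, 60, 63, 81, 102, 132, 152, 165]
```

Request:
{"method": "step_arm", "body": {"steps": [[1,-0.449,0.7125,0,0],[1,-0.449,0.7125,0,0],[1,-0.449,0.7125,0,0],[1,-0.449,0.7125,0,0],[1,-0.449,0.7125,0,0],[1,-0.449,0.7125,0,0],[1,-0.449,0.7125,0,0],[1,-0.449,0.7125,0,0],[1,0,0,0.5,0],[1,0,0,0,0]]}}

```text
clock: 7.12
tool_pos: [579.4, 87.4, 101.8]
tcp_rot: [-0.002, -0.155, 0.988, -0.0]
wrist_force: [0.3, -1.3, 1.0]
finger_gap: 0.157
finger_force: 29.4
```

```bash
python3 - <<'E'
from station import *
from h import *
from go import st
st((581.2,87.4,90))
s=snapshot("side"); np.savez("side3.npz",**s)
p=observe()["tool_pos"]; print("exp bottom crop",(proj(s,[p[0],p[1],p[2]-22.3])[0]-[310,190]+.5)*8-.5)
cv2.imwrite("pics/g3.png",crop(s,310,190,90,70,8))
t=snapshot("top"); np.savez("top3.npz",**t)
E
```

```text
t7.12 pos [579.4  87.4 101.8] yawy 107.9 tilt [-0.005 -0.001 -1.   ] F [ 0.3 -1.3  1. ] gap 0.157 ff 29.4 j6 -0.16
to (581.2, 87.4, 90) tool shares total [-0.036 -0.011  0.235]
exp bottom crop [317.19031585 407.75122889]
```

View pics/g3.png

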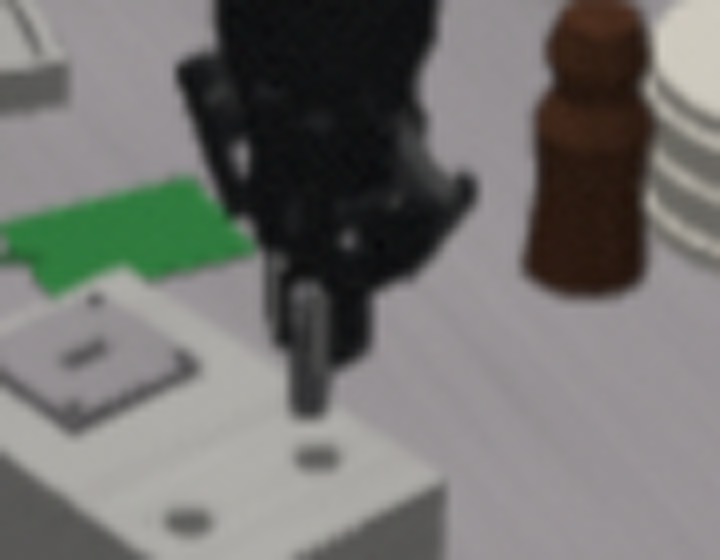

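The cell (crop (309,405) at its bottom) hangs just up and left of bore_a's mouth at crop (317,457). I'll measure its lateral offset numerically in this view.

```bash
cat > cellm.py <<'E'
from h import *
def measure(s,p,ax=(.952,.305),zs=(-19,-16,-13,-10,-7,-5)):
    """lateral offset of held cell (mm along ax) from vertical line through p, by its silhouette edges"""
    g=s["pixels"].mean(2).astype(np.float32); out=[]
    for dz in zs:
        c=proj(s,[p[0],p[1],p[2]+dz])[0]; e=proj(s,[p[0]+ax[0],p[1]+ax[1],p[2]+dz])[0]-c
        xs=np.arange(-9,9,.1); row=cv2.remap(g,(c[0]+xs)[None].astype(np.float32),np.full((1,len(xs)),c[1],np.float32),cv2.INTER_LINEAR)[0]
        d=np.diff(row); k=len(d)//2-20
        l=xs[np.argmin(d[:k+40])]; r=xs[np.argmax(np.where(xs[:-1]>l,d,-99))]
        lo=row[(xs>l+1.5)&(xs<r-1.5)]; lo=np.median(lo) if len(lo) else np.nan
        L=(row[np.argmin(abs(xs-(l-2)))]+lo)/2; Rr=(row[np.argmin(abs(xs-(r+2)))]+lo)/2
        i=np.where((xs<l+2)&(row>L))[0].max(); j=np.where((xs>r-2)&(row>Rr))[0].min()
        w=xs[j]-xs[i]; out.append((dz,round((xs[i]+xs[j])/2,2),round(w,2),round((xs[i]+xs[j])/2/e[0],2)))
    return out
E
python3 - <<'E'
from cellm import *
s=load("side3"); 
for r in measure(s,[579.4,87.4,101.8]): print(r)
s=load("side2")
for r in measure(s,[497.4,-238.9,129.0]): print(r)
# bore ellipses in side0
s0=load("side0"); k=10
for nm,(x,y) in (("a",(349,247)),("b",(333,255))):
    b=(x-7,y-6); im=cv2.resize(s0["pixels"][b[1]:b[1]+13,b[0]:b[0]+15].mean(2).astype(np.float32),None,fx=k,fy=k,interpolation=cv2.INTER_CUBIC)
    mx,mn=np.percentile(im,80),im.min()
    for f in(.35,.5,.65):
        c=max(cv2.findContours((im<mn+f*(mx-mn)).astype(np.uint8),0,1)[0],key=cv2.contourArea)
        e=cv2.fitEllipse(c); ce=(np.array(e[0])+.5)/k-.5+b; print(nm,f,ce.round(2),np.round(e[1],1)/k,pix2z(s0,ce,58)[0].round(1),pix2z(s0,ce,60)[0].round(1))
E
```

```text
(-19, np.float64(-0.9), np.float64(4.8), np.float64(-3.41))
(-16, np.float64(-0.9), np.float64(5.0), np.float64(-3.41))
(-13, np.float64(-0.85), np.float64(5.1), np.float64(-3.21))
(-10, np.float64(-0.8), np.float64(5.2), np.float64(-3.02))
(-7, np.float64(-0.7), np.float64(5.6), np.float64(-2.64))
(-5, np.float64(-0.5), np.float64(6.2), np.float64(-1.88))
(-19, np.float64(-0.9), np.float64(6.2), np.float64(-2.83))
(-16, np.float64(-0.85), np.float64(6.1), np.float64(-2.67))
(-13, np.float64(-0.8), np.float64(6.2), np.float64(-2.51))
(-10, np.float64(-0.65), np.float64(6.5), np.float64(-2.03))
(-7, np.float64(0.05), np.float64(8.3), np.float64(0.16))
(-5, np.float64(0.95), np.float64(9.9), np.float64(2.97))
a 0.35 [349.25 246.8 ] [2.49 4.94] [581.2  88.2  58. ] [580.   85.7  60. ]
a 0.5 [349.24 246.77] [3.16 5.53] [581.2  88.3  58. ] [580.   85.8  60. ]
a 0.65 [349.22 246.78] [3.84 6.14] [581.1  88.3  58. ] [580.   85.8  60. ]
b 0.35 [333.08 254.85] [2.43 4.87] [523.6  70.2  58. ] [522.6  67.7  60. ]
b 0.5 [333.08 254.83] [3.16 5.57] [523.7  70.3  58. ] [522.7  67.8  60. ]
b 0.65 [333.08 254.81] [3.88 6.26] [523.7  70.3  58. ] [522.7  67.8  60. ]
```

```bash
python3 - <<'E'
from cellm import *
s=load("side0")
for p in((497.4,-239.7,0),(446.6,-252.8,0)):
    print(p,[(r[0],float(r[1]),float(r[2])) for r in measure(s,p,zs=(14,20,26,32,38,44,50))])
# bottom/top edges
def vedge(s,p,z0,lat,rng,sign):
    g=s["pixels"].mean(2).astype(np.float32); c=proj(s,[p[0],p[1],z0])[0]; ys=np.arange(*rng,.1)
    col=np.mean([cv2.remap(g,np.full((len(ys),1),c[0]+lat+q,np.float32),(c[1]+ys)[:,None].astype(np.float32),cv2.INTER_LINEAR)[:,0] for q in(-.5,0,.5)],0)
    return ys,col,c
for n,p,z in(("side3",(579.4,87.4),79.5),("side2",(497.4,-238.9),106.7)):
    ys,col,c=vedge(load(n),p,z,-.9,(-4,6),1); s_=load(n)
    lo=col[:20].mean(); hi=col[-10:].mean(); e=ys[np.argmax(col>(lo+hi)/2)]
    vz=(proj(s_,[*p,z+10])[0]-proj(s_,[*p,z])[0])/10; vx=(proj(s_,[p[0]+9.52,p[1]+3.05,z])[0]-proj(s_,[*p,z])[0])/10; vy=(proj(s_,[p[0]-3.05,p[1]+9.52,z])[0]-proj(s_,[*p,z])[0])/10
    d=np.array([p[0]-77,p[1]+997]);d/=np.linalg.norm(d); near=(proj(s_,[p[0]-7.25*d[0],p[1]-7.25*d[1],z])[0]-c)
    print(n,"bottom edge dv",e,"expected",near,"per mm z,ax,close",vz.round(3),vx.round(3),vy.round(3),lo,hi)
E
```

```text
(497.4, -239.7, 0) [(14, 0.15, 5.9), (20, 0.1, 5.8), (26, 0.1, 6.0), (32, 0.15, 6.1), (38, -0.0, 6.2), (44, 0.1, 6.6), (50, 0.15, 6.7)]
(446.6, -252.8, 0) [(14, -0.0, 6.2), (20, -0.0, 6.4), (26, -0.15, 6.5), (32, -0.1, 6.2), (38, 0.05, 6.3), (44, -0.05, 6.5), (50, -0.05, 6.7)]
side3 bottom edge dv 0.4000000000000039 expected [-0.03546106  1.47306258] per mm z,ax,close [ 0.007 -0.291] [ 0.263 -0.13 ] [-0.235 -0.154] 53.662304 107.50006
side2 bottom edge dv 1.7000000000000046 expected [-0.14641617  2.20314212] per mm z,ax,close [ 0.022 -0.326] [ 0.316 -0.195] [-0.307 -0.232] 58.487988 161.29604
```

Request:
{"method": "step_arm", "body": {"steps": [[1,-0.058,-0.042,0.16,0],[1,0,0,0,0],[1,0,0,0,0]]}}

```text
clock: 7.6
tool_pos: [584.7, 86.0, 96.5]
tcp_rot: [0.0, -0.155, 0.988, -0.0]
wrist_force: [-0.1, -0.0, 0.1]
finger_gap: 0.157
finger_force: 29.4
```

```bash
cat > rel.py <<'E'
from station import *
from cellm import *
from go import st
import sys
def run(bore,slot,n):
    st(); s=snapshot("side"); np.savez(n+".npz",**s); p=observe()["tool_pos"]
    print([(r[0],float(r[1]),float(r[2])) for r in measure(s,p,zs=(-20,-17,-14,-11))])
    z=p[2]-22.3
    g=s["pixels"].mean(2).astype(np.float32); c=proj(s,[p[0],p[1],z])[0]
    ys=np.arange(-3,4,.25); col=cv2.remap(g,np.full((len(ys),1),c[0]-.8,np.float32),(c[1]+ys)[:,None].astype(np.float32),cv2.INTER_LINEAR)[:,0]
    print("col below bottom (expected near edge +1.47):",[(float(y),int(v)) for y,v in zip(ys,col)])
    print("TCP px",proj(s,[*p[:2],60])[0].round(2),"bore px",proj(s,[*bore,60])[0].round(2),"u-err cell vs bore line")
run(eval(sys.argv[1]),0,sys.argv[2])
E
python3 rel.py "(581.2,88.1)" side4
```

```text
t7.60 pos [584.7  86.   96.5] yawy 107.8 tilt [ 0.  0. -1.] F [-0.1 -0.   0.1] gap 0.157 ff 29.4 j6 -0.17
[(-20, -0.85, 4.7), (-17, -0.8, 4.8), (-14, -0.8, 5.0), (-11, -0.85, 4.9)]
col below bottom (expected near edge +1.47): [(-3.0, 52), (-2.75, 52), (-2.5, 52), (-2.25, 52), (-2.0, 52), (-1.75, 52), (-1.5, 52), (-1.25, 52), (-1.0, 54), (-0.75, 56), (-0.5, 59), (-0.25, 61), (0.0, 71), (0.25, 82), (0.5, 92), (0.75, 102), (1.0, 113), (1.25, 123), (1.5, 133), (1.75, 144), (2.0, 142), (2.25, 141), (2.5, 140), (2.75, 139), (3.0, 130), (3.25, 122), (3.5, 114), (3.75, 106)]
TCP px [350.7  246.35] bore px [349.28 246.24] u-err cell vs bore line
```

Request:
{"method": "step_arm", "body": {"steps": [[1,0.034,0.017,0,0],[1,0,0,0.14,0],[1,0,0,0.1,0],[1,0,0,0.06,0],[1,0,0,0.06,0],[1,0,0,0,0]]}}

```text
clock: 8.4
tool_pos: [582.6, 86.5, 78.1]
tcp_rot: [-0.0, -0.155, 0.988, -0.0]
wrist_force: [0.9, 0.7, 0.1]
finger_gap: 0.159
finger_force: 29.4
```

```bash
python3 go.py "(582.8,86.3,78)"
```

```text
t8.40 pos [582.6  86.5  78.1] yawy 107.8 tilt [-0. -0. -1.] F [0.9 0.7 0.1] gap 0.159 ff 29.4 j6 -0.16
to (582.8, 86.3, 78) tool shares total [-0.002 -0.004  0.002]
```

Request:
{"method": "step_arm", "body": {"steps": [[1,0,0,0.06,0],[1,0,0,0.06,0],[1,0,0,0,0]]}}

```text
clock: 8.78
tool_pos: [582.6, 86.5, 72.0]
tcp_rot: [-0.0, -0.155, 0.988, -0.0]
wrist_force: [-0.9, -0.1, -0.3]
finger_gap: 0.158
finger_force: 29.4
```

```bash
python3 go.py; python3 - <<'E'
from station import *
print(observe()["moment"].round(2))
E
```

```text
t8.78 pos [582.6  86.5  72. ] yawy 107.8 tilt [-0. -0. -1.] F [-0.9 -0.1 -0.3] gap 0.158 ff 29.4 j6 -0.16
[-0.07  0.01  0.02]
```

The cell is about 10 mm into the bore with no contact force. I'll go deeper and release.

Request:
{"method": "step_arm", "body": {"steps": [[1,0,0,0.09,0],[1,0,0,0.09,0],[1,0,0,0,0],[0.3,0,0,0,0],[0.3,0,0,0,0],[0.3,0,0,0,0],[0.3,0,0,-0.4,0],[0.3,0,0,-1,0],[0.3,0,0,0,0]]}}

```text
clock: 9.9
tool_pos: [584.8, 86.9, 137.0]
tcp_rot: [0.003, -0.155, 0.988, -0.0]
wrist_force: [-0.7, 0.1, -1.1]
finger_gap: 0.35
finger_force: 0.0
```

```bash
python3 - <<'E'
from station import *
from h import *
from go import st
st((582.6,86.5,80),(447.6,-254,130))
s=snapshot("side"); np.savez("side5.npz",**s)
for z in(60,74.5): print(z,proj(s,[581.2,88,z])[0].round(1))
u,v=np.round(proj(s,[581.2,88,74.5])[0]).astype(int)
print(s["pixels"][v-6:v+10,u].mean(1).astype(int), v-6)
cv2.imwrite("pics/g5.png",crop(s,310,190,90,70,8))
E
```

```text
t9.90 pos [584.8  86.9 137. ] yawy 107.8 tilt [ 0.006  0.001 -1.   ] F [-0.7  0.1 -1.1] gap 0.350 ff 0.0 j6 -0.16
to (582.6, 86.5, 80) tool shares total [0.052 0.008 1.14 ]
to (447.6, -254, 130) tool shares total [ 4.703 -5.648  0.118]
60 [349.3 246.3]
74.5 [349.4 242.1]
[147 146 150 159 165 151 119 101  90  80  78  71 102 149 167 166] 236
```

View pics/g5.png

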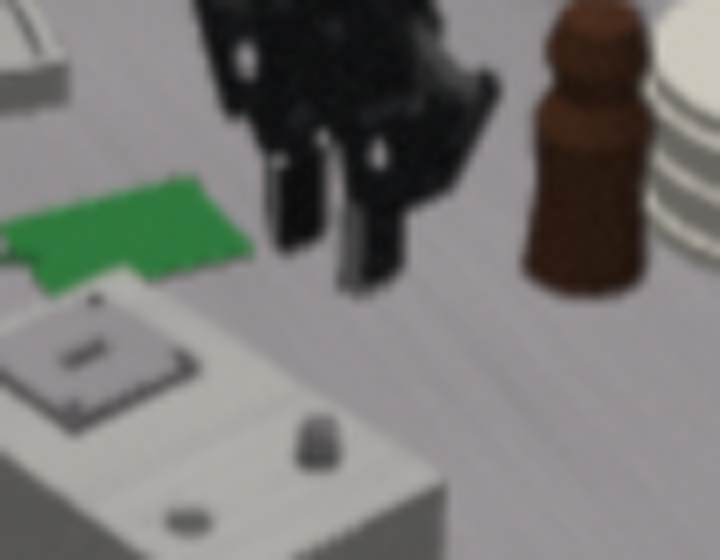

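Cell one is down, about 14.5 mm proud at crop (318,443), and bore_b is free at (189,521). Next is the second cell.

Request:
{"method": "step_arm", "body": {"steps": [[0,0.582,-0.709,0,0],[0,0.582,-0.709,0,0],[0,0.582,-0.709,0,0],[0,0.582,-0.709,0,0],[0,0.582,-0.709,0,0],[0,0.582,-0.709,0,0],[0,0.582,-0.709,0,0],[0,0.582,-0.709,0,0],[0,0,0,0.6,0],[0,0,0,0,0]]}}

```text
clock: 11.2
tool_pos: [446.2, -254.2, 101.1]
tcp_rot: [-0.002, -0.155, 0.988, 0.001]
wrist_force: [-0.6, 0.7, 0.8]
finger_gap: 0.501
finger_force: 0.0
```

Request:
{"method": "step_arm", "body": {"steps": [[0,0,0,0,0],[0,0,0,0,0]]}}

```text
clock: 11.45
tool_pos: [448.7, -254.6, 104.1]
tcp_rot: [0.0, -0.156, 0.988, -0.0]
wrist_force: [-0.1, 1.2, 0.1]
finger_gap: 0.503
finger_force: 0.0
```

```bash
python3 go.py "(447.3,-254.9,30)"
```

```text
t11.45 pos [ 448.7 -254.6  104.1] yawy 107.9 tilt [ 0.001 -0.001 -1.   ] F [-0.1  1.2  0.1] gap 0.503 ff 0.0 j6 -0.83
to (447.3, -254.9, 30) tool shares total [0.03  0.003 1.482]
```

Request:
{"method": "step_arm", "body": {"steps": [[0,0.03,0.003,0.6,0],[0,0,0,0.6,0],[0,0,0,0.28,0],[0,0,0,0,0],[1,0,0,0,0],[1,0,0,0,0],[1,0,0,0,0],[1,0,0,0,0],[1,0,0,0,0]]}}

```text
clock: 12.58
tool_pos: [447.3, -255.5, 30.4]
tcp_rot: [0.001, -0.155, 0.988, -0.001]
wrist_force: [-0.6, 0.4, 7.6]
finger_gap: 0.155
finger_force: 29.5
```

Request:
{"method": "step_arm", "body": {"steps": [[1,0,0,-0.4,0],[1,0,0,-0.8,0],[1,0,0,-0.8,0],[1,0,0,0,0],[1,0,0,0,0],[1,0,0,0,0]]}}

```text
clock: 13.32
tool_pos: [446.0, -254.8, 128.3]
tcp_rot: [-0.001, -0.155, 0.988, 0.0]
wrist_force: [0.1, -0.2, -0.3]
finger_gap: 0.155
finger_force: 29.3
```

```bash
python3 go.py "(524.6,67.9,130)"; python3 - <<'E'
from station import *
from cellm import *
s=snapshot("side"); p=observe()["tool_pos"]
print([(r[0],float(r[1]),float(r[2])) for r in measure(s,p,zs=(-20,-17,-14,-11))])
E
```

```text
t13.32 pos [ 446.  -254.8  128.3] yawy 107.8 tilt [-0.001  0.001 -1.   ] F [ 0.1 -0.2 -0.3] gap 0.155 ff 29.3 j6 -0.83
to (524.6, 67.9, 130) tool shares total [-3.474  5.662 -0.03 ]
[(-20, -0.7, 6.2), (-17, -0.7, 6.4), (-14, -0.7, 6.4), (-11, -0.55, 6.9)]
```

Request:
{"method": "step_arm", "body": {"steps": [[1,-0.434,0.708,0,0],[1,-0.434,0.708,0,0],[1,-0.434,0.708,0,0],[1,-0.434,0.708,0,0],[1,-0.434,0.708,0,0],[1,-0.434,0.708,0,0],[1,-0.434,0.708,0,0],[1,-0.434,0.708,0,0],[1,0,0,0.6,0],[1,0,0,0,0]]}}

```text
clock: 14.62
tool_pos: [523.2, 67.8, 97.2]
tcp_rot: [-0.002, -0.155, 0.988, 0.0]
wrist_force: [-0.1, -0.2, 0.4]
finger_gap: 0.16
finger_force: 29.4
```

Request:
{"method": "step_arm", "body": {"steps": [[1,0,0,0,0],[1,0,0,0,0],[1,0,0,0,0]]}}

```text
clock: 15.0
tool_pos: [525.4, 67.4, 100.0]
tcp_rot: [0.001, -0.155, 0.988, -0.0]
wrist_force: [0.1, -0.1, -0.9]
finger_gap: 0.158
finger_force: 29.4
```

```bash
python3 go.py "(524.6,67.9,80)";python3 rel.py "(523.8,70.1)" side6
```

```text
t15.00 pos [525.4  67.4 100. ] yawy 107.8 tilt [ 0.001  0.    -1.   ] F [ 0.1 -0.1 -0.9] gap 0.158 ff 29.4 j6 -0.18
to (524.6, 67.9, 80) tool shares total [0.012 0.015 0.4  ]
t15.00 pos [525.4  67.4 100. ] yawy 107.8 tilt [ 0.001  0.    -1.   ] F [ 0.1 -0.1 -0.9] gap 0.158 ff 29.4 j6 -0.18
[(-20, -0.65, 4.9), (-17, -0.6, 5.2), (-14, -0.55, 5.3), (-11, -0.55, 5.3)]
col below bottom (expected near edge +1.47): [(-3.0, 53), (-2.75, 53), (-2.5, 53), (-2.25, 53), (-2.0, 53), (-1.75, 52), (-1.5, 53), (-1.25, 54), (-1.0, 55), (-0.75, 56), (-0.5, 60), (-0.25, 68), (0.0, 75), (0.25, 83), (0.5, 92), (0.75, 105), (1.0, 118), (1.25, 130), (1.5, 140), (1.75, 146), (2.0, 152), (2.25, 158), (2.5, 160), (2.75, 154), (3.0, 149), (3.25, 143), (3.5, 137), (3.75, 128)]
TCP px [334.   254.68] bore px [333.14 254.27] u-err cell vs bore line
```

Request:
{"method": "step_arm", "body": {"steps": [[1,0.012,0.014,0.2,0],[1,0,0,0.14,0],[1,0,0,0.06,0],[1,0,0,0.06,0],[1,0,0,0.06,0],[1,0,0,0.04,0],[1,0,0,0,0],[1,0,0,0,0]]}}

```text
clock: 16.05
tool_pos: [524.3, 68.2, 71.4]
tcp_rot: [0.0, -0.155, 0.988, 0.0]
wrist_force: [-0.2, -1.0, -0.5]
finger_gap: 0.153
finger_force: 29.3
```

```bash
python3 go.py "(524.6,67.9,63)"
```

```text
t16.05 pos [524.3  68.2  71.4] yawy 107.8 tilt [ 0.  0. -1.] F [-0.2 -1.  -0.5] gap 0.153 ff 29.3 j6 -0.18
to (524.6, 67.9, 63) tool shares total [-0.005 -0.007  0.168]
```

Request:
{"method": "step_arm", "body": {"steps": [[1,0,0,0.09,0],[1,0,0,0.08,0],[1,0,0,0,0],[0.3,0,0,0,0],[0.3,0,0,0,0],[0.3,0,0,0,0],[0.3,0,0,-0.4,0],[0.3,0,0,-0.9,0],[0.3,0,0,-0.5,0],[0,0,0,0,0]]}}

```text
clock: 17.3
tool_pos: [525.4, 68.3, 154.7]
tcp_rot: [0.002, -0.155, 0.988, -0.0]
wrist_force: [0.1, -0.6, -1.3]
finger_gap: 0.497
finger_force: 0.0
```

Request:
{"method": "step_arm", "body": {"steps": [[0,0,0,0,0.0484],[0,0,0,0,0.0484],[0,0,0,0,0.0484],[0,0,0,0,0],[0,0,0,0,0]]}}

```text
clock: 17.92
tool_pos: [524.0, 68.1, 152.4]
tcp_rot: [-0.0, 0.071, 0.998, -0.0]
wrist_force: [-0.1, -0.0, 0.6]
finger_gap: 0.497
finger_force: 0.0
```

```bash
python3 go.py "(622.3,-175.5,150)";python3 - <<'E'
from station import *
from h import *
s=snapshot("side"); np.savez("side7.npz",**s)
for n,P in(("a",(581.2,88)),("b",(523.9,70))):
    u,v=np.round(proj(s,[*P,74.5])[0]).astype(int); print(n,proj(s,[*P,74.5])[0].round(1),v-6,s["pixels"][v-6:v+10,u].mean(1).astype(int))
E
```

```text
t17.93 pos [524.   68.1 152.4] yawy 81.9 tilt [-0.001 -0.    -1.   ] F [-0.1 -0.   0.6] gap 0.497 ff 0.0 j6 0.27
to (622.3, -175.5, 150) tool shares total [-2.632 -4.547  0.046]
a [349.4 242.1] 236 [145 145 149 159 164 150 118  99  89  79  77  71 101 147 165 165]
b [333.2 250.1] 244 [166 165 165 167 169 155 127 112  88  75  77  72  89 137 166 165]
```

Both cells show the same profile, so both are fully down. Now the key.

Request:
{"method": "step_arm", "body": {"steps": [[0,-0.376,-0.6495,0,0],[0,-0.376,-0.6495,0,0],[0,-0.376,-0.6495,0,0],[0,-0.376,-0.6495,0,0],[0,-0.376,-0.6495,0,0],[0,-0.376,-0.6495,0,0],[0,-0.376,-0.6495,0.2,0],[0,0,0,0.8,0],[0,0,0,0,0],[0,0,0,0,0]]}}

```text
clock: 19.23
tool_pos: [622.0, -175.5, 104.1]
tcp_rot: [0.0, 0.072, 0.997, -0.0]
wrist_force: [-0.1, -0.7, 1.4]
finger_gap: 0.497
finger_force: 0.0
```

Request:
{"method": "step_arm", "body": {"steps": [[0,0,0,0,0],[0,0,0,0,0]]}}

```text
clock: 19.48
tool_pos: [622.2, -175.6, 104.0]
tcp_rot: [0.001, 0.072, 0.997, -0.0]
wrist_force: [-1.1, -0.3, 0.4]
finger_gap: 0.498
finger_force: 0.0
```

```bash
python3 go.py "(622.3,-175.5,44)"; python3 - <<'E'
from station import *
from h import *
s=snapshot("side"); np.savez("side8.npz",**s)
cv2.imwrite("pics/g8.png",crop(s,370,240,80,80,7))
E
```

```text
t19.48 pos [ 622.2 -175.6  104. ] yawy 81.7 tilt [ 0.002 -0.    -1.   ] F [-1.1 -0.3  0.4] gap 0.498 ff 0.0 j6 -0.13
to (622.3, -175.5, 44) tool shares total [1.0e-03 3.0e-03 1.2e+00]
```

View pics/g8.png

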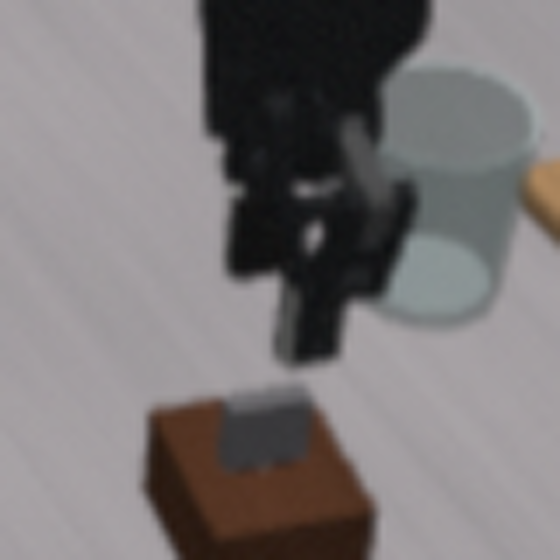

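The fingers, with tips at crop (255,270) and (315,355), straddle the key bow at (265,430). I'll descend and grip.

Request:
{"method": "step_arm", "body": {"steps": [[0,0,0,0.5,0],[0,0,0,0.5,0],[0,0,0,0.2,0],[0,0,0,0,0],[1,0,0,0,0],[1,0,0,0,0],[1,0,0,0,0],[1,0,0,0,0],[1,0,0,0,0],[1,0,0,0,0]], "grip_force": 90}}

```text
clock: 20.78
tool_pos: [622.4, -176.0, 44.0]
tcp_rot: [0.001, 0.072, 0.997, -0.0]
wrist_force: [-0.8, 0.7, 5.9]
finger_gap: 0.096
finger_force: 88.0
```

```bash
python3 go.py "(622.3,-175.5,44)"
```

```text
t20.77 pos [ 622.4 -176.    44. ] yawy 81.7 tilt [ 0.002 -0.001 -1.   ] F [-0.8  0.7  5.9] gap 0.096 ff 88.0 j6 -0.13
to (622.3, -175.5, 44) tool shares total [0.003 0.009 0.   ]
```

Request:
{"method": "step_arm", "body": {"steps": [[1,0,0,-0.3,0],[1,0,0,-0.6,0],[1,0,0,-0.7,0],[1,0,0,-0.6,0],[1,0,0,0,-0.0481],[1,0,0,0,-0.0481],[1,0,0,0,-0.0481],[1,0,0,0,0],[1,0,0,0,0]]}}

```text
clock: 21.9
tool_pos: [621.8, -175.8, 153.4]
tcp_rot: [0.0, -0.152, 0.988, -0.0]
wrist_force: [0.4, 0.3, -0.6]
finger_gap: 0.098
finger_force: 87.8
```

```bash
python3 - <<'E'
from station import *
from h import *
from go import st
s0=load("side0"); k=10
b=(313,228); im=cv2.resize(s0["pixels"][b[1]:b[1]+12,b[0]:b[0]+15].mean(2).astype(np.float32),None,fx=k,fy=k,interpolation=cv2.INTER_CUBIC)
mx,mn=np.median(im),im[40:80,50:100].min()
for f in(.4,.55,.7):
    m=(im<mn+f*(mx-mn)).astype(np.uint8); n,l,stt,ce=cv2.connectedComponentsWithStats(m); i=min(range(1,n),key=lambda i:np.hypot(*(ce[i]-[72,58]))+(0 if stt[i][4]>300 else 99))
    e=(ce[i]+.5)/k-.5+b; print(f,stt[i],e.round(2),pix2z(s0,e,66.5)[0].round(1),pix2z(s0,e,68)[0].round(1))
t0=load("top0");b=(288,240); im=cv2.resize(t0["pixels"][b[1]:b[1]+16,b[0]:b[0]+13].mean(2).astype(np.float32),None,fx=k,fy=k,interpolation=cv2.INTER_CUBIC)
mx,mn=np.median(im),im[40:120,30:100].min()
for f in(.45,.6):
    m=(im<mn+f*(mx-mn)).astype(np.uint8); n,l,stt,ce=cv2.connectedComponentsWithStats(m)
    for i in range(1,n):
        if stt[i][4]>150: e=(ce[i]+.5)/k-.5+b; print("top",f,stt[i],pix2z(t0,e,67)[0].round(1))
s=snapshot("side"); np.savez("side9.npz",**s)
p=observe()["tool_pos"]; print("TCP crop",(proj(s,p)[0]-[370,220]+.5)*7-.5,(proj(s,[*p[:2],p[2]-36])[0]-[370,220]+.5)*7-.5)
print("keyhole rect->px",proj(s0,[523.7,169.4,67]).round(2))
st((524.4,167.3,150))
E
```

```text
0.4 [ 52  46  49  33 862] [320.18 233.81] [524.2 169.8  66.5] [523.4 167.8  68. ]
0.55 [  48   44   56   38 1236] [320.15 233.82] [524.1 169.8  66.5] [523.3 167.7  68. ]
0.7 [  45   40   63   44 1698] [320.15 233.79] [524.1 169.9  66.5] [523.3 167.9  68. ]
top 0.45 [ 45  53  27  22 431] [529.5 171.   67. ]
top 0.6 [ 43  51  32  27 651] [529.4 171.   67. ]
TCP crop [290.20553757 354.23170209] [280.91340849 436.17923425]
keyhole rect->px [[320.08 233.78]]
t21.95 pos [ 621.7 -175.8  153.2] yawy 107.5 tilt [ 0. -0. -1.] F [0.5 0.2 0.2] gap 0.100 ff 87.7 j6 -0.58
to (524.4, 167.3, 150) tool shares total [-0.209  7.129  0.063]
```

Request:
{"method": "step_arm", "body": {"steps": [[1,-0.0214,0.713,0,0],[1,-0.0214,0.713,0,0],[1,-0.0214,0.713,0,0],[1,-0.0214,0.713,0,0],[1,-0.0214,0.713,0,0],[1,-0.0214,0.713,0,0],[1,-0.0214,0.713,0,0],[1,-0.0214,0.713,0,0],[1,-0.0214,0.713,0,0],[1,-0.0214,0.713,0,0]]}}

```text
clock: 23.2
tool_pos: [523.2, 168.2, 153.1]
tcp_rot: [0.0, -0.153, 0.988, 0.0]
wrist_force: [0.4, -0.3, -1.0]
finger_gap: 0.101
finger_force: 87.9
```

Request:
{"method": "step_arm", "body": {"steps": [[1,0,0,0.5,0],[1,0,0,0.3,0],[1,0,0,0,0],[1,0,0,0,0],[1,0,0,0,0]]}}

```text
clock: 23.82
tool_pos: [524.1, 167.0, 113.5]
tcp_rot: [0.001, -0.153, 0.988, 0.0]
wrist_force: [0.5, 0.7, -0.2]
finger_gap: 0.099
finger_force: 87.9
```

```bash
python3 - <<'E'
from station import *
from h import *
from go import st
st((524.6,167.5,110))
s=snapshot("side"); np.savez("side10.npz",**s)
p=observe()["tool_pos"]
f=lambda P:((proj(s,P)[0]-[295,190]+.5)*10-.5).round(1)
print("TCP",f(p),"shoulder exp",f([*p[:2],p[2]-4]),"tip exp",f([*p[:2],p[2]-36]),"keyhole",f([523.9,169.6,67]),"below TCP bias",f([p[0]-.7,p[1]+2.1,p[2]-36]))
cv2.imwrite("pics/g10.png",crop(s,295,190,60,60,10))
E
```

```text
t23.82 pos [524.1 167.  113.5] yawy 107.6 tilt [ 0.001  0.    -1.   ] F [ 0.5  0.7 -0.2] gap 0.099 ff 87.9 j6 0.00
to (524.6, 167.5, 110) tool shares total [-0.012  0.007  0.071]
TCP [257.2 312.9] shoulder exp [257.4 324.5] tip exp [258.8 416.7] keyhole [255.7 441.8] below TCP bias [253.9 413.5]
```

View pics/g10.png

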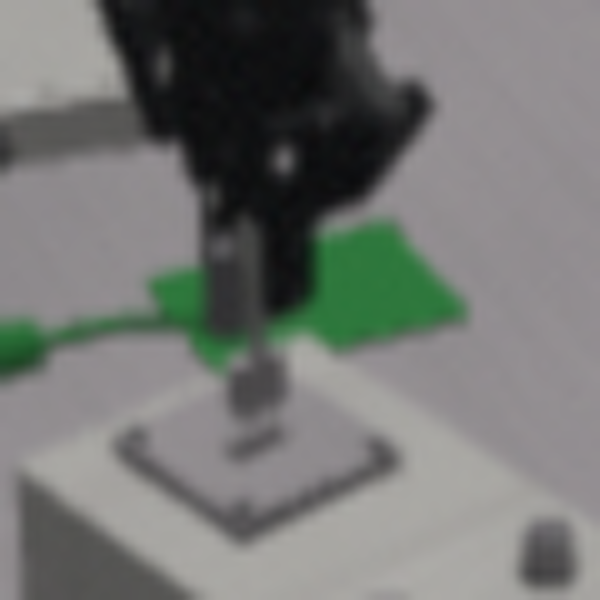

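The blade (crop x 229–287, tip at y≈415) hangs just above the slot at (256,443). I'll measure the lateral error numerically.

```bash
python3 - <<'E'
from h import *
s=load("side10"); s0=load("side0"); k=10
im=crop(s,295,190,60,60,10).mean(2)
for y in(375,385,395,405): print(y,im[y,205:312:6].astype(int))
print("x=255 col",[(y,int(im[y,255])) for y in range(395,460,5)])
f=lambda P:((proj(s,P)[0]-[295,190]+.5)*10-.5).round(1)
for x,y in((523.9,169.6),(523.4,169.1)):
  for z in(67,78,84,88,92,97): print(z,f([x,y,z]),end=" ")
  print()
# slot shape in side0 in same crop coords
i0=crop(s0,295,190,60,60,10).mean(2)
for y in(435,442,449): print(y,i0[y,205:312:6].astype(int))
e=f([523.9+.952*9,169.6+.305*9,97]),f([523.9-.952*9,169.6-.305*9,97]); print("exp blade ends at z97",e)
e=f([523.9+.952*7.5,169.6+.305*7.5,77.5]),f([523.9-.952*7.5,169.6-.305*7.5,77.5]); print("exp tip ends",e)
E
```

```text
375 [144 136 124 115 100  88  81  77  77  74  73  74  86 103 132 155 161 163]
385 [154 153 143 129 102  79  73  72  73  73  74  75  84  98 121 142 149 153]
395 [149 146 137 126 100  78  73  74  74  75  77  78  88 101 122 139 143 144]
405 [143 143 137 129 107  86  79  77  79  85  92  95 106 121 134 141 142 142]
x=255 col [(395, 74), (400, 76), (405, 81), (410, 89), (415, 99), (420, 109), (425, 113), (430, 111), (435, 103), (440, 91), (445, 86), (450, 95), (455, 112)]
67 [255.7 441.8] 78 [255.2 410.6] 84 [254.9 393.5] 88 [254.7 382.1] 92 [254.5 370.6] 97 [254.3 356.2] 
67 [254.7 443. ] 78 [254.2 411.9] 84 [253.9 394.8] 88 [253.8 383.3] 92 [253.6 371.8] 97 [253.3 357.4] 
435 [133 134 131 128 123 118 112 104 100  92  85  83  91 105 117 124 128 131]
442 [133 133 128 121 111 102  93  85  80  80  85  90  99 110 121 128 131 132]
449 [132 132 126 118 104  92  84  80  82  90 100 108 117 121 127 131 132 132]
exp blade ends at z97 (array([278.3, 345.2]), array([230.2, 367.2]))
exp tip ends (array([275. , 402.8]), array([235.3, 421.3]))
```

Request:
{"method": "step_arm", "body": {"steps": [[1,0.008,0.007,0,0],[1,0,0,0.12,0],[1,0,0,0.08,0],[1,0,0,0.06,0],[1,0,0,0.04,0],[1,0,0,0,0],[1,0,0,0,0]]}}

```text
clock: 24.75
tool_pos: [523.1, 167.3, 97.8]
tcp_rot: [-0.0, -0.154, 0.988, -0.0]
wrist_force: [-0.1, -0.7, -0.4]
finger_gap: 0.097
finger_force: 87.8
```

```bash
python3 go.py "(524.1,167.4,72)"
```

```text
t24.75 pos [523.1 167.3  97.8] yawy 107.7 tilt [-0. -0. -1.] F [-0.1 -0.7 -0.4] gap 0.097 ff 87.8 j6 0.00
to (524.1, 167.4, 72) tool shares total [-0.02  -0.004  0.517]
```

Request:
{"method": "step_arm", "body": {"steps": [[1,0,0,0.08,0],[1,0,0,0.08,0],[1,0,0,0.06,0],[1,0,0,0.06,0],[1,0,0,0,0]], "grip_force": 110}}

```text
clock: 25.38
tool_pos: [523.6, 166.8, 83.8]
tcp_rot: [0.0, -0.154, 0.988, -0.001]
wrist_force: [4.4, -5.9, 1.4]
finger_gap: 0.095
finger_force: 111.0
```

```bash
python3 go.py "(523.5,167.4,72)"
```

```text
t25.38 pos [523.6 166.8  83.8] yawy 107.7 tilt [ 0.001 -0.001 -1.   ] F [ 4.4 -5.9  1.4] gap 0.095 ff 111.0 j6 0.00
to (523.5, 167.4, 72) tool shares total [-0.001  0.011  0.235]
```

Request:
{"method": "step_arm", "body": {"steps": [[1,-0.004,-0.01,0,0],[1,0,0,0.06,0],[1,0,0,0.06,0],[1,0,0,0,0]]}}

```text
clock: 25.88
tool_pos: [523.7, 166.9, 77.7]
tcp_rot: [0.0, -0.154, 0.988, -0.0]
wrist_force: [2.5, -2.6, 1.1]
finger_gap: 0.093
finger_force: 111.2
```

```bash
python3 go.py "(523.5,167.4,72)"
```

```text
t25.88 pos [523.7 166.9  77.7] yawy 107.7 tilt [ 0.  0. -1.] F [ 2.5 -2.6  1.1] gap 0.093 ff 111.2 j6 0.00
to (523.5, 167.4, 72) tool shares total [0.001 0.01  0.115]
```

Request:
{"method": "step_arm", "body": {"steps": [[1,0,0,0.06,0],[1,0,0,0.05,0]]}}

```text
clock: 26.12
tool_pos: [524.1, 167.3, 73.0]
tcp_rot: [0.001, -0.154, 0.988, 0.0]
wrist_force: [1.5, -0.7, -0.3]
finger_gap: 0.097
finger_force: 110.8
```

```bash
python3 go.py; python3 - <<'E'
from station import *
from h import *
s=snapshot("side"); np.savez("side11.npz",**s)
p=observe()["tool_pos"]
im=crop(s,295,190,60,60,10).mean(2)
f=lambda P:((proj(s,P)[0]-[295,190]+.5)*10-.5).round(1)
print("TCP",f(p),"keyhole z68",f([523.9,169.6,68]))
print([(y,int(im[y,250]),int(im[y,262])) for y in range(400,470,5)])
E
```

```text
t26.12 pos [524.1 167.3  73. ] yawy 107.7 tilt [ 0.001  0.001 -1.   ] F [ 1.5 -0.7 -0.3] gap 0.097 ff 110.8 j6 0.00
TCP [258.2 430.4] keyhole z68 [255.6 439. ]
[(400, 66, 53), (405, 67, 52), (410, 67, 51), (415, 67, 50), (420, 67, 49), (425, 66, 50), (430, 65, 53), (435, 65, 61), (440, 64, 73), (445, 71, 90), (450, 85, 107), (455, 103, 124), (460, 120, 135), (465, 134, 141)]
```

Request:
{"method": "step_arm", "body": {"steps": [[1,0,0,0.02,0],[1,0,0,0.02,0],[1,0,0,0,0]]}}

```text
clock: 26.55
tool_pos: [524.0, 167.4, 71.9]
tcp_rot: [0.001, -0.154, 0.988, 0.0]
wrist_force: [-5.0, -3.3, 27.8]
finger_gap: 0.096
finger_force: 115.6
```

```bash
python3 go.py
```

```text
t26.55 pos [524.  167.4  71.9] yawy 107.7 tilt [ 0.002  0.001 -1.   ] F [-5.  -3.3 27.8] gap 0.096 ff 115.6 j6 0.00
```

Contact came at TCP z 71.9, as predicted for the shoulder on the plate, so the key is home. Now turning it clockwise.

Request:
{"method": "step_arm", "body": {"steps": [[1,0,0,0,0.05],[1,0,0,0,0.05],[1,0,0,0,0.05],[1,0,0,0,0]]}}

```text
clock: 27.05
tool_pos: [524.4, 166.8, 72.0]
tcp_rot: [0.001, 0.083, 0.997, 0.0]
wrist_force: [-2.9, -7.1, 26.5]
finger_gap: 0.094
finger_force: 115.0
```

```bash
python3 go.py; python3 -c "
from station import *
print(observe()['moment'].round(3))"
```

```text
t27.05 pos [524.4 166.8  72. ] yawy 80.5 tilt [ 0.003  0.    -1.   ] F [-2.9 -7.1 26.5] gap 0.094 ff 115.0 j6 0.47
[-1.39   0.591 -0.073]
```

Request:
{"method": "step_arm", "body": {"steps": [[1,0,0,0,0.05],[1,0,0,0,0.05],[1,0,0,0,0.05],[1,0,0,0,0.05],[1,0,0,0,0.05],[1,0,0,0,0.05],[1,0,0,0,0]]}}

```text
clock: 27.92
tool_pos: [523.9, 165.7, 71.9]
tcp_rot: [0.001, 0.526, 0.85, -0.0]
wrist_force: [-6.5, -14.6, 32.5]
finger_gap: 0.091
finger_force: 115.9
```

```bash
python3 go.py; python3 -c "
from station import *
print(observe()['moment'].round(3))"
```

```text
t27.93 pos [523.9 165.7  71.9] yawy 26.5 tilt [ 0.002 -0.002 -1.   ] F [ -6.5 -14.6  32.5] gap 0.091 ff 115.9 j6 1.42
[-3.31   1.448  0.018]
```

Request:
{"method": "step_arm", "body": {"steps": [[1,0,0,0,0.025],[1,0,0,0,0.02],[1,0,0,0,0]]}}

```text
clock: 28.3
tool_pos: [523.8, 165.6, 72.0]
tcp_rot: [0.001, 0.584, 0.812, -0.0]
wrist_force: [-7.3, -15.3, 34.3]
finger_gap: 0.09
finger_force: 116.2
```

```bash
python3 go.py; python3 -c "
from station import *
print(observe()['moment'].round(3))"
```

```text
t28.30 pos [523.8 165.6  72. ] yawy 18.5 tilt [ 0.002 -0.002 -1.   ] F [ -7.3 -15.3  34.3] gap 0.090 ff 116.2 j6 1.56
[-3.479  1.806  0.107]
```

Request:
{"method": "step_arm", "body": {"steps": [[1,-0.014,-0.013,0,0.02],[1,0,0,0,0.01],[1,0,0,0,0]]}}

```text
clock: 28.68
tool_pos: [523.4, 165.4, 72.0]
tcp_rot: [0.001, 0.622, 0.783, 0.0]
wrist_force: [-6.7, -11.0, 32.9]
finger_gap: 0.094
finger_force: 115.9
```

```bash
python3 go.py; python3 -c "
from station import *
print(observe()['moment'].round(3))"
```

```text
t28.68 pos [523.4 165.4  72. ] yawy 13.1 tilt [ 0.002 -0.001 -1.   ] F [ -6.7 -11.   32.9] gap 0.094 ff 115.9 j6 1.65
[-2.452  1.585  0.301]
```

Request:
{"method": "step_arm", "body": {"steps": [[1,-0.006,-0.004,0,0.015],[1,0,0,0,0.01],[1,0,0,0,0]]}}

```text
clock: 29.05
tool_pos: [523.3, 165.3, 72.0]
tcp_rot: [0.001, 0.652, 0.759, 0.0]
wrist_force: [-6.4, -10.9, 31.8]
finger_gap: 0.091
finger_force: 116.1
```

```bash
python3 - <<'E'
from station import *
from h import *
from go import st
st(); print(observe()['moment'].round(3))
s=snapshot("side"); np.savez("side12.npz",**s)
for P in((581.2,88),(523.9,70)):
    u,v=np.round(proj(s,[*P,74.5])[0]).astype(int); print(s["pixels"][v-6:v+10,u].mean(1).astype(int))
E
```

```text
t29.05 pos [523.3 165.3  72. ] yawy 8.7 tilt [ 0.002 -0.001 -1.   ] F [ -6.4 -10.9  31.8] gap 0.091 ff 116.1 j6 1.73
[-2.002  1.668  0.825]
[146 145 150 159 164 150 118 101  90  80  76  71 101 148 166 166]
[167 165 165 169 170 156 125 112  89  76  77  73  89 138 165 166]
```

The moment has jumped to 0.83 N m, well above the spring's 0.12 N m, so the key is hard against the stop. Both cells are unchanged. Handing in with the grip held.

```bash
python3 -c "
from station import *
print(finish_job())"
```

```text
the job is handed in; nothing more can be done
None
```

I handed the job in at about 29 s: both cells look fully down in their bores, and the key is home, turned clockwise to the stop and still gripped; the last two are judged from contact height and turning moment, not a final picture.

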